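# Tip the stone block onto its back and push it up to the stop

## Task

With the fingers, push the standing stone block over towards the wooden stop of the carving board, so that it lies on its back with the carved flower face up. Then push it along the board, still lying and not overhanging the board's sides, until its end sits flush against the stop, and leave it there. Only push: never lift or carry the block, do not press hard on it, and leave the other things on the bench alone.

Things in the scene. Friction and masses are not known exactly. Their poses are not given: they have to be found in the camera images.
- board: Carving board fixed to the bench: dark wooden base 260 (x) x 150 (y) x 18 mm under a 4 mm black rubber pad whose upper surface is 22 mm above the bench. Across its +x end stands a lighter wooden stop with two brass screws, 25 mm thick, 150 mm wide, 22 mm higher than the pad. Pad: x = -130 to +105 mm. Origin: centre of the underside, at bench height; x points to the stop, z up.
- stop_face (a point): Centre of the stop's face that looks along -x over the pad, at (105, 0, 33) mm in the board's frame: 11 mm above the pad.
- stone: Loose lilac-grey stone block, 0.68 to 0.94 kg, standing on the pad: 46 mm thick (x), 90 wide (y), 88 high (z). Its -x face, away from the stop, bears a darker carved flower in a square frame (flat to 1 mm); its plain back (+x) looks to the stop within about 12 degrees. Pushed near its top it tips and falls over by itself beyond about 28 degrees. Origin: centre of the underside as it stands.
- stone_top_left (a point): Point on the block's top face, at (0, +43, 88) mm in its frame: near one side of the end that must meet the stop. Just after tipping that end lies 10 to 50 mm short of the stop.
- stone_top_right (a point): Point on the block's top face, at (0, -43, 88) mm in its frame: near the other side of the end that must meet the stop.
- stone_heel (a point): Middle of the block's lower back edge, at (23, 0, 0) mm in its frame: the edge about which it tips; it stays at pad height while the block is only pushed. Tipped towards the stop, the block is 46 mm high and 88 mm long, its own x points down and its z to the stop; its underside is then the end to push on (sliding takes 5 to 12 N), its top face the end that goes to the stop.
- hammer: Bystander: hammer lying on the bench beside the board, on the board's +y side, along the board. Leave it.
- seal: Bystander: reddish square stone seal 30 x 30 mm with a knob, 71 mm high, standing on the bench on the board's -y side. Origin: centre of the underside. Leave it.
- turtle: Bystander: small dark green-grey stone turtle, 85 mm long, 68 mm wide and 32 mm high, on the bench on the board's -y side. Origin: centre of the underside. Leave it.
Mind the look-alikes: they are no part of the job. Leave any red or yellow look-alike of the stone alone.

How it is judged:
On the way:
1. the block lies on its back, carved face up (angle between stone's own x axis and vertical above 3.07 rad), for 0.2 s.
At the end, for the whole second after the job is handed in: The block lies on its back on the pad, carved face up (within 4 degrees of level), both sides of its end within 5 mm of the stop's face, its middle within 32 mm of the board's centre line, at rest (angle between stone's own x axis and vertical above 3.07 rad and x of stone_top_left in the frame of board between 0.1 and 0.109 m and x of stone_top_right in the frame of board between 0.1 and 0.109 m and y of stone in the frame of board between -0.032 and 0.032 m and z of stone in the frame of board below 0.05 m and linear speed of stone below 0.02 m/s); the robot touches nothing.
It fails at once if the block is lifted (its lower back edge rises more than 15 mm above the pad) (height (world z) of stone_heel above 0.037 m).
It fails at once if the fingers press on the block with more than 40 N (contact force between the fingers and stone above 40 N).
It fails at once if another thing on the bench is moved by more than 10 mm (distance of any of hammer, seal, turtle from where it was at the start of the episode above 0.01 m).
It also fails if it takes over 45 s, if anything falls off the work surface, if the arm or the gripper's body presses on something with over 40 N, if the wrist force passes 120 N, or if a joint passes its speed limit or range.

## Robot

A 6-joint arm with a two-finger parallel gripper is mounted at the origin on the work surface. World frame = base frame: x ahead of the robot, y to its left, z up, the work surface at z = 0. Lengths are in m, angles in rad, forces in N, time in s.
With the tool pointing down it reaches from about 0.4 to 0.925 m from the base axis. Payload 3.4 kg.
Tool frame: the origin (TCP) lies midway between the tips of the shut fingers; the grasp point (between the pads) lies env.grip_point_offset behind it (env.grip_point_offset is the distance from the TCP to the grasp point, in m); z points along the fingers, y is the line along which they close (so a half turn about z gives the same grasp; the last joint's range is limited). The gripper opens to 85 mm and grips with 20 to 120 N. Pads are 22 mm wide; open, the fingers measure 114 mm over their backs; the gripper's body (76 mm by 85 mm) begins 54 mm behind the grasp point. The pads swing forward as they close: fully open they stand 13 mm farther back than shut.
Start: joints at [1.23, 0.307, 1.506, -0, 1.328, -0.073], TCP at [0.152, 0.555, 0.231] pointing down, gripper open.
Joint ranges: [-3.12, 3.12], [-1.05, 2.28], [0.14, 2.33], [-1.42, 4.57], [0.1, 2.73], [-2.68, 2.68]. Speed limits (rad/s): [2.57, 2.57, 3.14, 3.14, 3.14, 3.14].

## Interface

Orientations are given as a rotation vector (axis times angle).
In Python, from rig import env, viewer gives the robot as it stands. The module is installed in compiled form; this text tells all that it offers.
- The arm moves only by the tool send_rows, never from a script. Its argument "commands" is a list of rows, each a list of 7 numbers: the shift along the tool's x, y, z as a fraction of full scale, then the turn, a rotation vector about the tool's x, y, z as a fraction of full scale, then the closure, from -1 (fully open) to 1 (shut). A call has 1 to 5 rows; each row shifts and turns the commanded pose from where the row before left it, along the tool's axes as they then stand; what a row does not reach is not made up. Full scale, the value 1, is 20 cm for a shift and 60 degrees for a turn. A row lasts 1/10 s, in which the tool goes at most 50 mm and 8.59 degrees, less where a joint would pass 70% of its speed; a pose out of reach is approached as far as the arm can. A call with a number of a shift or a turn outside -1 to 1 is refused whole. A call with a gripper value outside its range is refused whole. The fingers move at their own pace and stop on an object; "squeeze" is the grip in N (left out, the last holds). Time passes only in rows, so rows that do not move let the fingers close. It gives the time, the measured TCP pose, the force, the opening and the grip force at its end, in the units of the state.
- env.get_state(): the state, without advancing time (a new reading comes with each control period).
- viewer.grab_frame(name): name is "scene" or "top"; returns a dict with "img" (400x640x3 uint8, red, green, blue), "z_map" (400x640 float32, m along the optical axis (not along the pixel's ray), 0 where there is no reading), "fx", "fy", "cx", "cy" (pixels), "extrinsics" (4x4, takes a point from world to camera coordinates). Camera axes: x right, y down, z forward; pixel columns grow to the right and rows downward; lengths in m; the calibration is good to about 2 mm. A picture is of the moment at which its call begins.
- env.job_done(): hands the job in; it is judged then, once.
The state is a dict: "clock": time; "joint_positions": joint angles; "qd": joint speeds; "effort": joint torques, N m; "tcp_pos": TCP position; "orientation": TCP orientation; "force": force on the tool from outside, world axes, zero at the start; "ft_torque": the same for the moment, N m; "grip_width": opening from 0.0 (shut) to 1.0 (fully open); "gripper_force": force on a finger pad.
Only numpy, scipy, OpenCV 4.12 (cv2) and the standard library are available. Lean on these libraries where they do the work, as an engineer would, in place of code of your own. Each camera call takes 0.05 s, during which the arm holds its last target. There are 200 camera calls.

## Working session

There is one attempt and no reset: what is moved stays moved. The work goes in short steps, Python scripts to look and compute and a tool call to move; the robot and the scene stay as the last step left them, time stands still between calls to the robot, and variables do not carry over. Pictures are saved under pics/ and viewed, at most 10 in all, crops included, and the job is handed in when it is done.

Besides the shell and the picture viewer there is one more tool, called after "Emit:" as name(argument=value, ...), one argument or row to a line, values as JSON. send_rows: Moves the arm, as the interface text tells. Its arguments: {"type":"object","properties":{"commands":{"type":"array","items":{"type":"array","items":{"type":"number"}}},"squeeze":{"type":"number"}},"required":["commands"]}

```bash
mkdir -p pics
cat > h.py <<'E'
from rig import env, viewer
import numpy as np, cv2
def grab(n):
    f=viewer.grab_frame(n); np.savez('/tmp/%s.npz'%n,**f); return f
def world(f):
    z=f['z_map']; v,u=np.mgrid[:z.shape[0],:z.shape[1]]
    P=np.stack([(u-f['cx'])*z/f['fx'],(v-f['cy'])*z/f['fy'],z,np.ones_like(z)],-1)
    W=P@np.linalg.inv(f['extrinsics']).T
    W=W[...,:3]; W[z==0]=np.nan; return W
E
python3 - <<'E'
from h import *
for n in('scene','top'):
    f=grab(n); cv2.imwrite(f'pics/{n}0.png',f['img'][...,::-1])
    print(n,f['fx'],np.round(np.linalg.inv(f['extrinsics']),3).tolist())
s=env.get_state();print(s['tcp_pos'],s['orientation'],s['force'],env.grip_point_offset,s['clock'])
E
```

```text
scene 393.57792657346204 [[0.577, 0.703, -0.415, 0.93], [0.817, -0.496, 0.296, -0.225], [0.002, -0.51, -0.86, 0.827], [0.0, 0.0, 0.0, 1.0]]
top 373.93599246201 [[0.002, -0.992, 0.126, 0.471], [-1.0, -0.001, 0.013, 0.005], [-0.013, -0.126, -0.992, 0.831], [0.0, 0.0, 0.0, 1.0]]
[0.15195955 0.55391591 0.23047545] [-4.19377047e-01 -3.11309503e+00  2.80203702e-03] [-0.42815384 -0.48232993 -0.5199691 ] 0.0187 0.1
```

View pics/scene0.png

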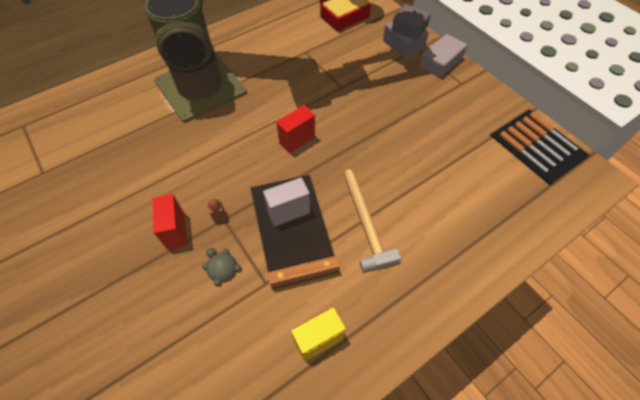

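View pics/top0.png

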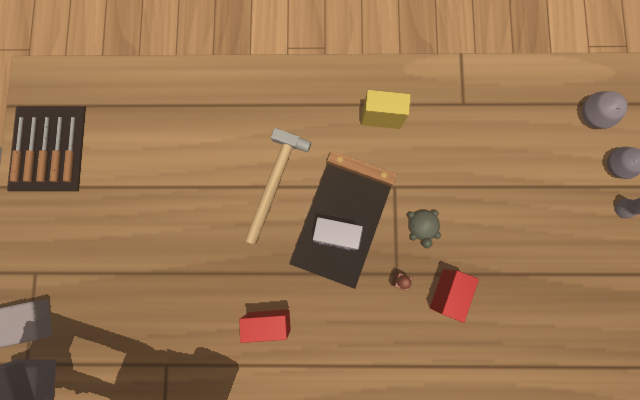

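The top picture shows four block-like things: grey on the board (338,234), red (264,327), red (455,295) and yellow (387,108). The grey one fits: it is lilac-grey and standing on the black pad, with the stop at (362,168). The hammer is at (275,185), the turtle at (424,226) and the seal at (403,282). I'll measure it and confirm with a crop.

```bash
cat >> h.py <<'E'
def rect(W,m):
    p=W[m][:,:2].astype(np.float32)
    (c,s,a)=cv2.minAreaRect((p*1000)); return np.round(c,1),np.round(s,1),round(a,1),len(p)
E
python3 - <<'E'
from h import *
f=dict(np.load('/tmp/top.npz'));W=world(f);im=f['img'].astype(int)
cv2.imwrite('pics/crop0.png',cv2.resize(f['img'][140:300,270:430,::-1],None,fx=3.5,fy=3.5,interpolation=cv2.INTER_CUBIC))
r=np.zeros(im.shape[:2],bool); r[140:300,285:400]=1
z=W[...,2]
dark=r&(im.max(-1)<75)&(abs(z-.022)<.008)
print('pad',rect(W,dark),np.median(z[dark]))
st=r&(abs(z-.044)<.008)&(im[...,0]>110); n,l,ss,_=cv2.connectedComponentsWithStats(st.astype(np.uint8)); st=l==1+ss[1:,4].argmax()
print('stop',rect(W,st),np.median(z[st]))
t=r&(z>.1)&(z<.12); print('top',rect(W,t),np.median(z[t]),W[t].mean(0))
for n,(a,b,c,d) in dict(turtle=(205,250,405,445),seal=(270,295,392,415),hammer=(125,245,243,312)).items():
    q=z[a:b,c:d]; m=np.zeros_like(r); m[a:b,c:d]=q>.012; print(n,rect(W,m),np.nanmax(q))
E
```

```text
pad (array([531.5, -67. ]), array([219.6, 233.6]), 69.8, 6084) 0.023878805887508514
stop (array([665.4, -78.4]), array([150.1,  25.5]), 69.8, 845) 0.045923437113266186
top (array([519.5, -23.1]), array([89.8, 47. ]), 78.3, 1133) 0.11176349977119271 [ 0.51931126 -0.02307222  0.11165297]
turtle (array([ 536.2, -217.4]), array([82.1, 66.4]), 3.2, 904) 0.03660731111142024
seal (array([ 424.3, -159.6]), array([29.6, 29.8]), 70.0, 265) 0.074532592149672
hammer (array([630.4, 101.2]), array([143.4, 258.3]), 90.0, 2007) 0.03193626124121396
```

View pics/crop0.png

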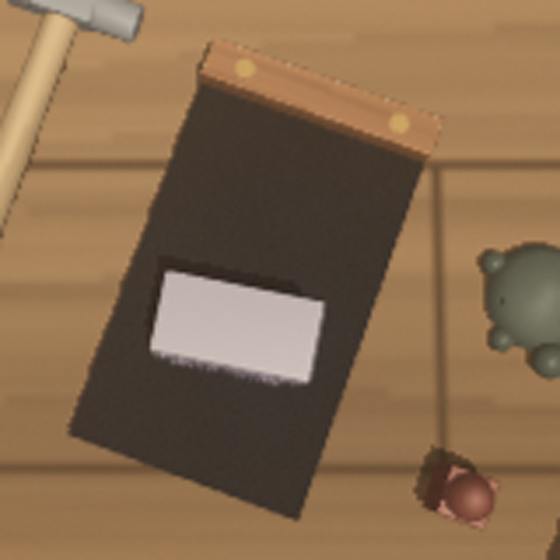

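The crop confirms the lilac-grey block standing on the pad. The sizes check out: stop 150×25 mm, block top 90×47 mm, and heights biased by about +2 mm.

- **Board:** the x axis is at −20.2° and the origin is at (555, −38) mm.
- **Stone:** the x axis is at −11.7° and the top centre is at (519.5, −23) mm.

I'll push with the half-open fingers side by side, moving along tool −x. First I go to a point behind the block.

Emit:
send_rows(
  commands=[
    [-0.213, -0.108, 0, 0, 0, 0, -0.2],
    [-0.213, -0.108, 0, 0, 0, 0, -0.2],
    [-0.213, -0.108, 0, 0, 0, 0, -0.2],
    [-0.213, -0.108, 0, 0, 0, 0, -0.2],
    [-0.213, -0.108, 0, 0, 0, 0, -0.2],
  ],
)

```text
clock: 0.6
tcp_pos: [0.3298, 0.3924, 0.231]
orientation: [-0.418, -3.113, 0.001]
force: [0.7, 0.2, -0.7]
grip_width: 0.596
gripper_force: 0.0
```

Emit:
send_rows(
  commands=[
    [-0.213, -0.108, 0, 0, 0, 0, -0.2],
    [-0.213, -0.108, 0, 0, 0, 0, -0.2],
    [-0.097, -0.195, 0, 0, 0, 0, -0.2],
    [-0.097, -0.195, 0, 0, 0, 0, -0.2],
    [-0.097, -0.195, 0, 0, 0, 0, -0.2],
  ],
)

```text
clock: 1.1
tcp_pos: [0.4249, 0.1997, 0.2308]
orientation: [-0.419, -3.113, 0.001]
force: [0.9, -0.0, 0.2]
grip_width: 0.597
gripper_force: 0.0
```

Emit:
send_rows(
  commands=[
    [-0.097, -0.195, 0, 0, 0, 0, -0.2],
    [-0.097, -0.195, 0, 0, 0, 0, -0.2],
    [-0.097, -0.195, 0, 0, 0, 0, -0.2],
    [-0.097, -0.195, 0, 0, 0, 0, -0.2],
    [-0.097, -0.195, 0, 0, 0, -0.06, -0.2],
  ],
)

```text
clock: 1.6
tcp_pos: [0.4666, -0.0139, 0.2311]
orientation: [-0.32, -3.125, -0.0]
force: [0.0, 0.8, -0.3]
grip_width: 0.603
gripper_force: 0.0
```

```bash
cat >> h.py <<'E'
from scipy.spatial.transform import Rotation as Ro
def plan(x,y,z,yawdeg):
    s=env.get_state(); R=Ro.from_rotvec(s['orientation']); p=np.array(s['tcp_pos'])
    yd=np.radians(yawdeg);c,n=np.cos(yd),np.sin(yd)
    T=Ro.from_matrix(np.array([[-c,-n,0],[-n,c,0],[0,0,-1.]]))
    print('t',s['clock'],'p',p.round(4),'F',np.round(s['force'],2),'w',s['grip_width'])
    print('shift frac',(R.inv().apply(np.array([x,y,z])-p)/.2).round(3),'turn frac',((R.inv()*T).as_rotvec()/np.radians(60)).round(3))
E
python3 -c "
from h import *
plan(.467,-.0121,.097,-11.7)"
```

```text
t 1.6 p [ 0.4666 -0.0139  0.2311] F [ 0.    0.76 -0.31] w 0.6025284335613845
shift frac [-0.     0.009  0.671] turn frac [ 0. -0.  0.]
```

Emit:
send_rows(
  commands=[
    [0, 0.009, 0.17, 0, 0, 0, -0.2],
    [0, 0, 0.17, 0, 0, 0, -0.2],
    [0, 0, 0.17, 0, 0, 0, -0.2],
    [0, 0, 0.16, 0, 0, 0, -0.2],
    [0, 0, 0, 0, 0, 0, -0.2],
  ],
)

```text
clock: 2.1
tcp_pos: [0.4632, -0.0101, 0.0937]
orientation: [-0.321, -3.115, -0.0]
force: [-2.1, 0.1, 0.0]
grip_width: 0.596
gripper_force: 0.0
```

Emit:
send_rows(
  commands=[
    [-0.025, 0, 0, 0, 0, 0, -0.2],
    [-0.025, 0, 0, 0, 0, 0, -0.2],
    [-0.02, 0, 0, 0, 0, 0, -0.2],
    [-0.02, 0, 0, 0, 0, 0, -0.2],
    [-0.01, 0, 0, 0, 0, 0, -0.2],
  ],
)

```text
clock: 2.6
tcp_pos: [0.4865, -0.0142, 0.098]
orientation: [-0.321, -3.124, -0.001]
force: [-3.8, 2.2, 3.3]
grip_width: 0.597
gripper_force: 2.0
```

Emit:
send_rows(
  commands=[
    [-0.01, 0, 0, 0, 0, 0, -0.2],
    [-0.01, 0, 0, 0, 0, 0, -0.2],
    [-0.01, 0, 0, 0, 0, 0, -0.2],
    [-0.01, 0, 0, 0, 0, 0, -0.2],
    [-0.01, 0, 0, 0, 0, 0, -0.2],
  ],
)

```text
clock: 3.1
tcp_pos: [0.4969, -0.0166, 0.0974]
orientation: [0.321, 3.125, -0.0]
force: [-2.9, 0.7, 2.6]
grip_width: 0.604
gripper_force: 1.8
```

Run:
```python
from h import *
f=grab('scene'); plan(.497,-.0184,.097,-11.7)
cv2.imwrite('pics/s1.png',cv2.resize(f['img'][120:300,200:420,::-1],None,fx=3,fy=3,interpolation=cv2.INTER_CUBIC))
```

```text
t 3.15 p [ 0.4976 -0.0167  0.0974] F [-2.31  0.14  3.05] w 0.5992526929224902
shift frac [ 0.001 -0.009  0.002] turn frac [-0.     0.001 -0.001]
```

View pics/s1.png

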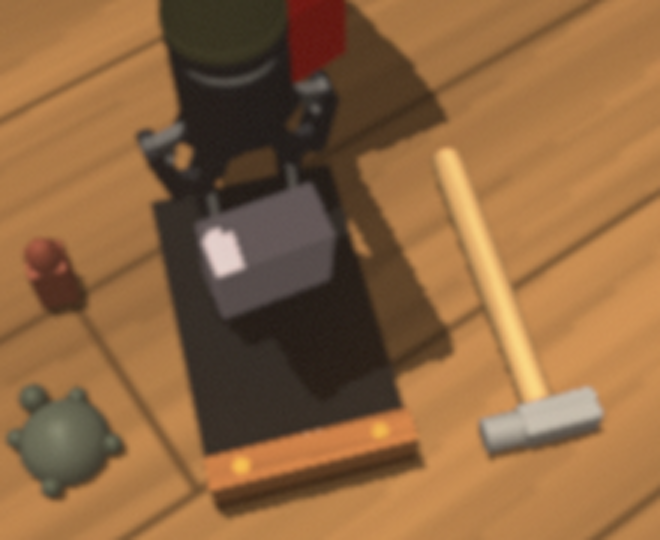

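The block at crop (265,250) is touched by both fingers near its top and is starting to tip, with only about 4 N of force. I'll continue gently.

Emit:
send_rows(
  commands=[
    [-0.015, 0, 0, 0, 0, 0, -0.2],
    [-0.015, 0, 0, 0, 0, 0, -0.2],
    [-0.015, 0, 0, 0, 0, 0, -0.2],
    [-0.01, 0, 0, 0, 0, 0, -0.2],
    [-0.01, 0, 0, 0, 0, 0, -0.2],
  ],
)

```text
clock: 3.65
tcp_pos: [0.51, -0.0193, 0.0974]
orientation: [0.321, 3.124, -0.0]
force: [-2.1, 1.1, 3.2]
grip_width: 0.597
gripper_force: 1.0
```

Emit:
send_rows(
  commands=[
    [-0.01, 0, 0, 0, 0, 0, -0.2],
    [-0.01, 0, 0, 0, 0, 0, -0.2],
    [-0.01, 0, 0, 0, 0, 0, -0.2],
    [-0.01, 0, 0, 0, 0, 0, -0.2],
    [-0.01, 0, 0, 0, 0, 0, -0.2],
  ],
)

```text
clock: 4.15
tcp_pos: [0.5195, -0.0213, 0.0973]
orientation: [0.321, 3.125, -0.0]
force: [-0.4, -0.6, 0.4]
grip_width: 0.599
gripper_force: 0.1
```

Emit:
send_rows(
  commands=[
    [-0.01, 0, 0, 0, 0, 0, -0.2],
    [-0.01, 0, 0, 0, 0, 0, -0.2],
    [-0.01, 0, 0, 0, 0, 0, -0.2],
    [0, 0, 0, 0, 0, 0, -0.2],
    [0, 0, 0, 0, 0, 0, -0.2],
  ],
)

```text
clock: 4.65
tcp_pos: [0.525, -0.0224, 0.0972]
orientation: [-0.321, -3.125, -0.0]
force: [0.2, 0.6, 1.0]
grip_width: 0.594
gripper_force: 0.0
```

Run:
```python
from h import *
f=grab('scene'); plan(.497,-.0184,.097,-11.7)
cv2.imwrite('pics/s2.png',cv2.resize(f['img'][120:300,200:420,::-1],None,fx=3,fy=3,interpolation=cv2.INTER_CUBIC))
```

```text
t 4.7 p [ 0.5249 -0.0224  0.0973] F [-0.45  0.92  0.13] w 0.5971361072031849
shift frac [ 0.14  -0.009  0.001] turn frac [-0.    -0.    -0.001]
```

View pics/s2.png

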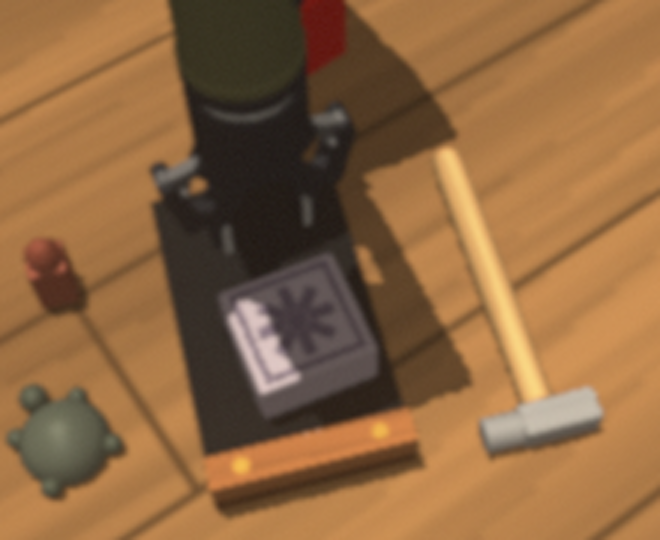

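The block is lying flower up at crop (298,325), about 30 mm short of the stop and slightly rotated. I'll measure it and back off.

```bash
cat >> h.py <<'E'
B0=np.array([555.1,-37.8]); by=np.radians(-20.2); RB=np.array([[np.cos(by),np.sin(by)],[-np.sin(by),np.cos(by)]])
def stone(n):
    f=grab(n); W=world(f); Q=(W[...,:2]*1000-B0)@RB.T; z=W[...,2]
    m=(abs(z-.069)<.005)&(Q[...,0]>-30)&(Q[...,0]<112)&(abs(Q[...,1])<75)
    k,l,s,_=cv2.connectedComponentsWithStats(m.astype(np.uint8)); m=l==1+s[1:,4].argmax()
    r=cv2.minAreaRect(Q[m].astype(np.float32)); print(n,'zmed',np.median(z[m]),'rect',np.round(r[0],1),np.round(r[1],1),round(r[2],1)); print(np.round(cv2.boxPoints(r),1).tolist())
    t=(abs(z-.045)<.006)&(Q[...,0]>98)&(Q[...,0]<140)&(abs(Q[...,1])<80); print('stop',rect(Q/1,t) if 0 else np.round(np.percentile(Q[t][:,0],[1,50,99]),1))
def brd(bx,by_): return RB.T@np.array([bx,by_])+B0
E
python3 - <<'E'
from h import *
stone('scene'); 
p=brd(-50,5)/1000; print(p); plan(*p,.097,-20.2)
E
```

```text
scene zmed 0.06871594120439978 rect [28.2 12.4] [89.9 89.5] 8.6
[[-23.0, 49.900001525878906], [-9.5, -38.599998474121094], [79.30000305175781, -25.100000381469727], [65.9000015258789, 63.400001525878906]]
stop [103.4 117.1 128.7]
[ 0.50990184 -0.01584262]
t 4.75 p [ 0.5248 -0.0224  0.0973] F [0.08 0.06 0.35] w 0.6007988322460179
shift frac [0.08  0.017 0.001] turn frac [-0.    -0.     0.141]
```

Emit:
send_rows(
  commands=[
    [0.08, 0.025, 0, 0, 0, 0, -0.2],
    [0, 0, 0, 0, 0, 0.141, -0.2],
    [0, 0, 0.12, 0, 0, 0, -0.2],
    [0, 0, 0.12, 0, 0, 0, -0.2],
    [0, 0, 0.08, 0, 0, 0, -0.2],
  ],
)

```text
clock: 5.25
tcp_pos: [0.5097, -0.0142, 0.0323]
orientation: [-0.551, -3.092, 0.0]
force: [-0.2, 0.1, 0.1]
grip_width: 0.602
gripper_force: 0.0
```

Run:
```python
from h import *
p=brd(-50,7)/1000; print(p); plan(*p,.032,-20.2)
```

```text
[ 0.51059244 -0.01396564]
t 5.25 p [ 0.5097 -0.0142  0.0323] F [-0.15  0.12  0.05] w 0.6024809206067689
shift frac [-0.004  0.002  0.001] turn frac [-0.    -0.001  0.   ]
```

Emit:
send_rows(
  commands=[
    [-0.04, 0, 0, 0, 0, 0, -0.2],
    [-0.03, 0, 0, 0, 0, 0, -0.2],
    [-0.02, 0, 0, 0, 0, 0, -0.2],
    [-0.02, 0, 0, 0, 0, 0, -0.2],
    [-0.02, 0, 0, 0, 0, 0, -0.2],
  ],
)

```text
clock: 5.75
tcp_pos: [0.5319, -0.022, 0.0338]
orientation: [-0.55, -3.087, -0.002]
force: [-6.3, 4.4, 4.4]
grip_width: 0.599
gripper_force: 3.5
```

Emit:
send_rows(
  commands=[
    [-0.02, 0, 0, 0, 0, 0, -0.2],
    [-0.02, 0, 0, 0, 0, 0, -0.2],
    [-0.02, 0, 0, 0, 0, 0, -0.2],
    [-0.02, 0, 0, 0, 0, 0, -0.2],
    [-0.02, 0, 0, 0, 0, 0, -0.2],
  ],
)

```text
clock: 6.25
tcp_pos: [0.5508, -0.0291, 0.0338]
orientation: [-0.55, -3.088, -0.001]
force: [-7.9, 3.2, 5.4]
grip_width: 0.598
gripper_force: 4.2
```

Run:
```python
from h import *
stone('scene')
p=brd(6,7)/1000; plan(*p,.032,-20.2)
```

```text
scene zmed 0.06876210753640788 rect [45.2  6. ] [95.4 90.1] 0.0
[[-2.5, 51.0], [-2.5, -39.099998474121094], [92.9000015258789, -39.099998474121094], [92.9000015258789, 51.0]]
stop [103.4 117.  128.7]
t 6.3 p [ 0.5517 -0.0295  0.0338] F [-4.14  2.52 -0.64] w 0.6028688417267886
shift frac [-0.06   0.002  0.009] turn frac [-0.    -0.004 -0.   ]
```

It is aligned with the stop, with about 11 mm left to go.

Emit:
send_rows(
  commands=[
    [-0.012, 0, 0, 0, 0, 0, -0.2],
    [-0.01, 0, 0, 0, 0, 0, -0.2],
    [-0.01, 0, 0, 0, 0, 0, -0.2],
    [-0.01, 0, 0, 0, 0, 0, -0.2],
    [-0.005, 0, 0, 0, 0, 0, -0.2],
  ],
)

```text
clock: 6.8
tcp_pos: [0.5591, -0.0326, 0.0338]
orientation: [-0.55, -3.087, -0.001]
force: [-7.1, 2.7, 5.2]
grip_width: 0.599
gripper_force: 3.9
```

Emit:
send_rows(
  commands=[
    [-0.005, 0, 0, 0, 0, 0, -0.2],
    [-0.005, 0, 0, 0, 0, 0, -0.2],
  ],
)

```text
clock: 7.0
tcp_pos: [0.5604, -0.0331, 0.0338]
orientation: [-0.55, -3.086, -0.001]
force: [-7.4, 2.2, 4.0]
grip_width: 0.602
gripper_force: 4.2
```

Run:
```python
from h import *
stone('scene')
p=brd(6,7)/1000; plan(*p,.032,-20.2)
```

```text
scene zmed 0.06869780067520503 rect [56.5  5.5] [90.  94.6] 90.0
[[9.199999809265137, -39.5], [103.80000305175781, -39.5], [103.80000305175781, 50.5], [9.199999809265137, 50.5]]
stop [101.4 115.7 128.6]
t 7.05 p [ 0.5608 -0.0332  0.0338] F [-7.74  2.39  3.64] w 0.6001567799423702
shift frac [-0.011  0.004  0.009] turn frac [-0.001 -0.006 -0.   ]
```

Emit:
send_rows(
  commands=[
    [-0.005, 0, 0, 0, 0, 0, -0.2],
    [-0.004, 0, 0, 0, 0, 0, -0.2],
  ],
)

```text
clock: 7.25
tcp_pos: [0.5612, -0.0334, 0.0338]
orientation: [-0.55, -3.084, -0.001]
force: [-11.0, 4.4, 8.0]
grip_width: 0.601
gripper_force: 5.8
```

Emit:
send_rows(
  commands=[
    [-0.003, 0, 0, 0, 0, 0, -0.2],
  ],
)

```text
clock: 7.35
tcp_pos: [0.5612, -0.0334, 0.0338]
orientation: [-0.55, -3.083, -0.001]
force: [-10.8, 5.1, 8.4]
grip_width: 0.601
gripper_force: 6.2
```

The force is rising and the TCP has stalled, so the block is seated on the stop. I'll back straight off, raise the tool, and check.

Emit:
send_rows(
  commands=[
    [-0.003, 0, 0, 0, 0, 0, -0.2],
    [0, 0, 0, 0, 0, 0, -0.2],
    [0.03, 0, 0, 0, 0, 0, -0.2],
    [0.1, 0, 0, 0, 0, 0, -0.2],
    [0.15, 0, 0, 0, 0, 0, -0.2],
  ],
)

```text
clock: 7.85
tcp_pos: [0.5179, -0.0165, 0.0346]
orientation: [0.551, 3.086, 0.0]
force: [0.1, 0.1, 0.7]
grip_width: 0.6
gripper_force: 0.0
```

Emit:
send_rows(
  commands=[
    [0.1, 0, -0.2, 0, 0, 0, -0.2],
    [0, 0, -0.24, 0, 0, 0, -0.2],
    [0, 0, -0.24, 0, 0, 0, -0.2],
    [0, 0, 0, 0, 0, 0, -0.2],
  ],
)

```text
clock: 8.25
tcp_pos: [0.5018, -0.0096, 0.1772]
orientation: [0.548, 3.076, 0.002]
force: [0.8, 0.2, 1.0]
grip_width: 0.603
gripper_force: 0.0
```

Run:
```python
from h import *
stone('scene');stone('top')
f=dict(np.load('/tmp/scene.npz'))
cv2.imwrite('pics/s3.png',cv2.resize(f['img'][120:300,200:420,::-1],None,fx=3,fy=3,interpolation=cv2.INTER_CUBIC))
print(env.get_state()['force'])
```

```text
scene zmed 0.06874994819260205 rect [59.5  5.4] [89.1 90. ] 0.2
[[14.800000190734863, 50.29999923706055], [15.100000381469727, -39.70000076293945], [104.19999694824219, -39.5], [103.9000015258789, 50.599998474121094]]
stop [102.3 115.9 128.7]
top zmed 0.07013850223548301 rect [102.3  16.1] [16.8 69.2] 12.2
[[86.80000305175781, 48.20000076293945], [101.4000015258789, -19.399999618530273], [117.80000305175781, -15.899999618530273], [103.19999694824219, 51.70000076293945]]
stop [105.7 120.9 130.1]
[ 0.08440813  0.7784742  -0.91298948]
```

View pics/s3.png

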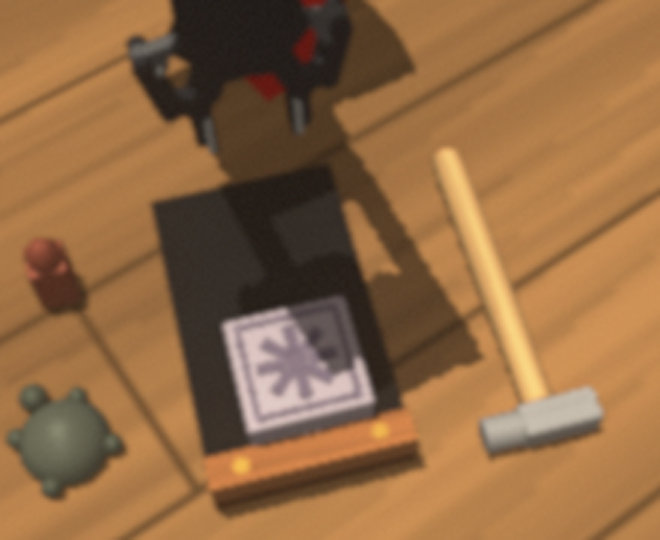

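The block lies flower up with its end against the stop at crop (310,430), and the bystanders are unmoved. It measures x = 104 mm at both corners, with the stop face at 105 mm, y = +5 mm and yaw 0.2°. I'll hand it in.

```bash
python3 -c "
from h import *
print(env.job_done())"
```

```text
the job is handed in; nothing more can be done
None
```

I pushed the block over onto its back with the carved flower up, then slid it flush against the stop. It measured about 1 mm from the stop face at both corners and 5 mm off the centre line. The job is handed in, but no verdict was returned.

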